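# Clamp a handle blank in the filing jig

### The arm

A 6-joint arm with a two-finger parallel gripper is mounted at the origin on the work surface. World frame = base frame: x ahead of the robot, y to its left, z up, the work surface at z = 0. Lengths are in m, angles in degrees, forces in N, time in s.
With the tool pointing down it reaches from about 0.275 to 0.75 m from the base axis. Payload 10.2 kg.
Tool frame: the origin (TCP) lies on the centre line of the jaws, within the pads' length; the fingertips stand 8 mm ahead of it and the grasp point (between the pads) lies 11 mm behind it; z points along the fingers, y is the line along which they close (so a half turn about z gives the same grasp; the last joint's range is limited). The gripper opens to 88 mm and grips with 3 to 60 N. Pads are 18 mm wide; open, the fingers measure 123 mm over their backs; the gripper's body (75 mm by 187 mm) begins 45 mm behind the grasp point.
Start: joints at [-12.8, 17.928, 85.812, -0, 76.261, -12.8], TCP at [0.525, -0, 0.247] pointing down, gripper open.
Joint ranges: [-168.41, 168.41], [-55.51, 124.54], [10.69, 146.95], [-70.63, 250.63], [1, 178], [-165.06, 165.06]. Speed limits (degrees/s): [136.94, 136.94, 172.46, 180, 180, 180].

### API

Orientations are given as [roll, pitch, yaw] about the fixed x, y, z axes, in that order (R = Rz(yaw) Ry(pitch) Rx(roll)).
In Python, from rig import monitor, imaging, manip gives the robot as it stands.
- The arm moves only by the shell command python3 -m pendant 'ROWS' [OPENING] [FORCE]. ROWS is JSON, one flat list of numbers, 4 for each row, row after row: the shift along the tool's x, y, z in m, then the turn about the tool's z in rad. In form: [x, y, z, turn, x, y, z, turn, ...]. A call has 1 to 20 rows; each row is the pose to reach, as a shift and turn from the pose commanded when the call began, along the tool's axes at that moment; what a row does not reach only later rows make up. A row lasts 1/10 s, in which the tool goes at most 50 mm and 8.59 degrees, less where a joint would pass 70% of its speed; a pose out of reach is approached as far as the arm can. A call with a gripper value outside its range is refused whole. OPENING is the opening, from 0 (shut) to 1 (fully open), set as the call begins (- or left out, the last holds). The fingers move at their own pace and stop on an object; FORCE is the grip in N (left out, the last holds). Time passes only in rows, so rows that repeat a pose let the fingers close. It gives the time, the measured TCP pose, the force, the opening and the grip force at its end, in the units of the state.
- monitor.sense(): the state, without advancing time (a new reading comes with each control period).
- imaging.snapshot(name): name is "scene" or "side" or "wrist"; returns a dict with "pixels" (480x640x3 uint8, blue, green, red), "fx", "fy", "cx", "cy" (pixels), "rvec" (rotation vector, rad) and "tvec" (3), from world to camera coordinates, as OpenCV has them; the wrist camera has in their place "T_tool_cam" (4x4, takes a point from camera to tool coordinates, whose origin is the TCP and whose axes are the flange's). Camera axes: x right, y down, z forward; pixel columns grow to the right and rows downward; lengths in m; the calibration is good to about 2 mm. The wrist camera is an equidistant fisheye: a pixel r from the principal point sees the ray r / f radians off the axis. A picture is of the moment at which its call begins: read the wrist's pose just before it. There is no depth.
- manip.sign_off(): hands the job in; it is judged then, once.
The state is a dict: "clock": time; "q": joint angles; "dq": joint speeds; "joint_torque": joint torques, N m; "tool_pos": TCP position; "tool_rot": TCP orientation; "force": force on the tool from outside, world axes, zero at the start; "torque": the same for the moment, N m; "width": finger opening in m; "finger_force": force on a finger pad.
Only numpy, scipy, OpenCV 4.12 (cv2) and the standard library are available. Lean on these libraries where they do the work, as an engineer would, in place of code of your own. Each camera call takes 0.05 s, during which the arm holds its last target. There are 200 camera calls.

### The job

Get the pale wooden blank ready for filing: push it with the fingertips along its channel until it rests fully home against the end stop, then push the red clamp handle over past its dead point until it snaps into lock and the bumper holds the blank down. Only push: do not pick the blank up, leave the spare dark blank, the glue bottle and the tape measure where they are, and finish with the hand clear of everything.

Things in the scene. Friction and masses are not known exactly. Their poses are not given: they have to be found in the camera images.
- jig: Grey filing jig fixed to the bench. Origin on the bench (z = 0) under the channel's centre line; x runs along the channel to the end stop, y towards the clamp, z up. Board 240 x 190 x 18 mm (x -130..110, y -60..130). Channel between two dark strips 10 mm high, 44 mm apart (x -80..60). Steel clamp bracket x 10..60, y 44..103, top at z 86; only the handle rises above z 140.
- stop_face (a point): Centre of the end stop's face that the blank must touch: (60, 0, 33) mm in the jig's frame. The stop is a dark wooden block 72 mm wide across the channel, rising 30 mm above the board (its top at z = 48 mm).
- blank_centre (a point): Centre of the loose pale wooden blank with a dark stripe, 120 (along the channel) x 36 x 28 mm high, about 60 to 130 g. It lies in the channel on the board, centre at z = 32 mm, top at z = 46, and starts 15 to 40 mm short of the stop. Home: far end on the stop, centre at x = 0 of the jig, near end at x = -60. It slides easily, under 2 N.
- handle (a joint): Clamp handle (rad): 0 open, leaning 0.8 rad to the jig's +y; 0.8 upright, the dead point; 1.0 locked, 0.2 rad past upright. Hinge line parallel to the jig's x through (35, 66, 80) mm. A spring drives it away from the dead point: let go before, it returns to open; after, it snaps to locked by itself. Up to 10 N on the ball towards -y moves it, less near upright.
- handle_hinge (a point): Point on the handle's hinge line, (35, 66, 80) mm in the jig's frame.
- handle_ball (a point): Centre of the red ball, 24 mm across, at the end of the red handle (16 mm thick), 100 mm from its hinge. In the jig's frame at (35, 138, 150) mm open, (35, 66, 180) upright, (35, 46, 178) locked. Push its outer (+y) side with the outside of shut fingers.
- bumper: Black rubber foot, 18 mm across, on a sprung stem (0.8 N/mm) at the end of the steel hold-down arm, which the handle brings down. Raised when open, over x = 35 mm of the jig; when locked it presses on the blank's top with about 3 N. Origin in the arm, 34 mm above the foot.
- spare_centre (a point): Centre of the spare blank of dark wood with a pale stripe, 120 x 36 x 28 mm, lying on the bench beside the jig. Leave it alone.
- glue: Yellow glue bottle with orange cap, 52 mm in diameter, 110 mm high, standing on the bench; origin at the centre of its underside. Leave it alone.
- tape: Yellow tape measure, 62 x 34 x 58 mm high, standing on the bench; origin at the centre of its underside. Leave it alone.
Not all that is in view belongs to the job. What is shaped like the part that bears blank_centre but turquoise is not meant.

How it is judged:
By the outcome, as a careful person would: the job done as asked, in the order asked, and still so for the second after the job is handed in, with the robot touching nothing.
It also fails if it takes over 45 s, if anything falls off the work surface, if the arm or the gripper's body presses on something with over 40 N, if the wrist force passes 120 N, or if a joint passes its speed limit or range.

## Working session

There is one attempt and no reset: what is moved stays moved. The work goes in short steps, Python scripts to look and compute and a shell command to move; the robot and the scene stay as the last step left them, time stands still between calls to the robot, and variables do not carry over. Pictures are saved under pics/ and viewed, at most 10 in all, crops included, and the job is handed in when it is done.

```bash
mkdir -p pics; ls; python3 - <<'E'
from rig import monitor, imaging
import cv2
s=monitor.sense();print({k:s[k] for k in("clock","tool_pos","tool_rot","width","force")})
for n in("scene","side"):
    d=imaging.snapshot(n);cv2.imwrite(f"pics/{n}0.png",d["pixels"]);print(n,d["fx"],d["cx"],d["cy"],d["rvec"],d["tvec"])
E
```

```text
pics
{'clock': 0.0, 'tool_pos': array([5.24777451e-01, 3.74314457e-05, 2.46171569e-01]), 'tool_rot': array([-1.79929924e+02, -1.65458656e-02,  8.99996624e+01]), 'width': 0.08841766441749942, 'force': array([-0.70428497, -0.4853958 , -0.30826872])}
scene 505.89375100816045 323.81855067253196 241.3717037087996 [ 1.82434218  1.74246553 -0.67544026] [-0.05925617 -0.35218703  1.53176255]
side 534.6177410178789 319.4698438308169 239.4818269308946 [ 2.17438086 -0.78185686  0.38910334] [-0.43578174  0.35453208  0.83433653]
```

View pics/scene0.png

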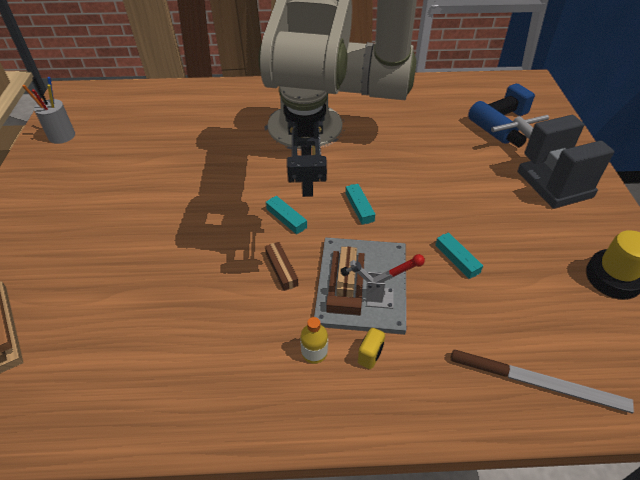

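View pics/side0.png

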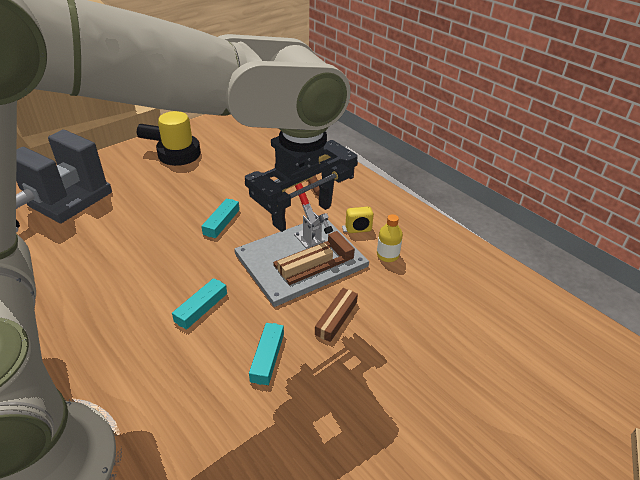

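The scene view shows the jig, with board corners near (325,240), (408,242), (407,329) and (316,322). The stop is at (345,303), the pale blank at (347,268), the red ball at (419,260), the spare at (281,265), the glue at (314,342) and the tape at (371,348). The side view agrees with this, and the turquoise blocks are decoys. Next I'll measure the board, ball and blank.

```bash
cat > h.py <<'E'
import cv2, numpy as np
from rig import monitor, imaging
from scipy.spatial.transform import Rotation as Ro
def K(d): return np.array([[d["fx"],0,d["cx"]],[0,d["fy"],d["cy"]],[0,0,1.]])
def ray(d,p):
    R=cv2.Rodrigues(np.array(d["rvec"]))[0]; c=-R.T@np.array(d["tvec"])
    v=R.T@np.linalg.inv(K(d))@np.array([p[0],p[1],1.]); return c,v/np.linalg.norm(v)
def plane(d,p,z): c,v=ray(d,p); return c+v*(z-c[2])/v[2]
def proj(d,P): return cv2.projectPoints(np.atleast_2d(np.array(P,float)),np.array(d["rvec"]),np.array(d["tvec"]),K(d),None)[0][:,0]
def tri(d1,p1,d2,p2):
    (a,u),(b,v)=ray(d1,p1),ray(d2,p2); s=np.linalg.lstsq(np.c_[u,-v],b-a,rcond=None)[0]
    A,B=a+s[0]*u,b+s[1]*v; return (A+B)/2,np.linalg.norm(A-B)
def big(m,n=1):
    c=sorted(cv2.findContours(m.astype(np.uint8),cv2.RETR_EXTERNAL,cv2.CHAIN_APPROX_NONE)[0],key=cv2.contourArea)[::-1]; return c[:n]
E
python3 - <<'E'
from h import *
D={n:imaging.snapshot(n) for n in("scene","side")}
roi={"scene":(305,230,425,335),"side":(230,170,375,310)}
for n,d in D.items():
    x0,y0,x1,y1=roi[n]; im=d["pixels"][y0:y1,x0:x1]; h=cv2.cvtColor(im,cv2.COLOR_BGR2HSV).astype(int)
    H,S,V=h[...,0],h[...,1],h[...,2]
    g=cv2.morphologyEx(((S<50)&(V>70)).astype(np.uint8),cv2.MORPH_OPEN,np.ones((3,3)))
    c=cv2.convexHull(big(g)[0]); q=cv2.approxPolyDP(c,5,True)[:,0]+[x0,y0]
    print(n,"board",[(tuple(p),np.round(plane(d,p,.018)[:2],4)) for p in q])
    r=((H<6)|(H>174))&(S>180)&(V>100); c=big(r)[0][:,0]+[x0,y0]; print("red bbox",c.min(0),c.max(0))
    p=(H>10)&(H<25)&(S>60)&(S<150)&(V>150)
    for c in big(p,4): 
        print("pale",cv2.contourArea(c),c[:,0].min(0)+[x0,y0],c[:,0].max(0)+[x0,y0])
    cv2.imwrite(f"pics/c_{n}.png",cv2.resize(im,None,fx=5,fy=5,interpolation=cv2.INTER_CUBIC))
a=cv2.imread("pics/c_scene.png");b=cv2.imread("pics/c_side.png");print(a.shape,b.shape)
E
```

```text
scene board [((np.int64(325), np.int64(238)), array([0.4851, 0.0397])), ((np.int64(404), np.int64(244)), array([0.5125, 0.2229])), ((np.int64(405), np.int64(330)), array([0.7455, 0.1891])), ((np.int64(323), np.int64(323)), array([0.7212, 0.0243])), ((np.int64(315), np.int64(316)), array([0.7034, 0.0086]))]
red bbox [390 259] [412 273]
pale 659.5 [305 232] [424 245]
pale 171.5 [305 286] [314 313]
pale 169.5 [406 280] [424 292]
pale 123.5 [338 247] [346 281]
side board [((np.int64(309), np.int64(204)), array([0.7452, 0.2486])), ((np.int64(368), np.int64(264)), array([ 0.7078, -0.0019])), ((np.int64(273), np.int64(305)), array([0.4738, 0.0316])), ((np.int64(235), np.int64(248)), array([0.5098, 0.2246]))]
red bbox [299 192] [308 204]
pale 3743.5 [279 170] [374 309]
pale 3223.5 [230 170] [279 309]
pale 407.0 [285 196] [306 229]
pale 198.0 [282 248] [332 270]
(525, 600, 3) (700, 725, 3)
```

View pics/c_scene.png

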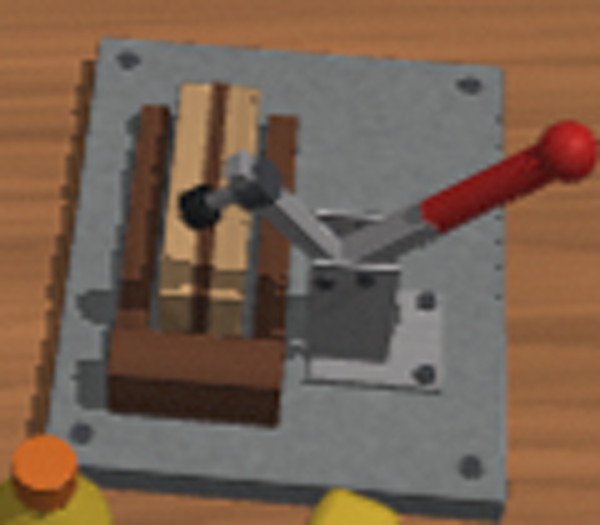

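The crop shows the board's top corners at full-frame pixels (325,238), (405,243.6), (405.6,330) and (314.4,322.5). The blank's near top edge runs from (341,246.6) to (357,248), and the ball centre is at about (418.6,260).

```bash
cat >> h.py <<'E'
def rigid(A,B):
    a,b=A.mean(0),B.mean(0); x,y=(A-a).T,(B-b).T
    th=np.arctan2((x[0]*y[1]-x[1]*y[0]).sum(),(x*y).sum()); R=np.array([[np.cos(th),-np.sin(th)],[np.sin(th),np.cos(th)]])
    return th,b-R@a,R
E
python3 - <<'E'
from h import *
D={n:imaging.snapshot(n) for n in("scene","side")}
J=np.array([[-130,-60],[-130,130],[110,130],[110,-60]])/1e3
px={"scene":[(325,238.2),(405,243.6),(405.6,330),(314.4,322.5)],"side":[(273,301.5),(235.5,248),None,(368,262)]}
A,B=[],[]
for n in D:
    k=[i for i in range(4) if px[n][i] is not None]
    W=np.array([plane(D[n],px[n][i],.018)[:2] for i in k]); th,t,R=rigid(J[k],W)
    print(n,np.degrees(th),t,"res mm",np.round((W-(J[k]@R.T+t))*1e3,1).tolist()); A+=list(J[k]);B+=list(W)
th,t,R=rigid(np.array(A),np.array(B)); print("all",np.degrees(th),t)
c={}
for n,(x0,y0,x1,y1) in {"scene":(405,250,430,272),"side":(285,170,312,210)}.items():
    im=D[n]["pixels"][y0:y1,x0:x1]; h=cv2.cvtColor(im,cv2.COLOR_BGR2HSV).astype(int)
    r=((h[...,0]<8)|(h[...,0]>172))&(h[...,1]>170)&(h[...,2]>80); k=big(r)[0]
    c[n]=np.add(cv2.minEnclosingCircle(k)[0],[x0,y0]); print(n,c[n],cv2.minEnclosingCircle(k)[1],k[:,0].min(0)+[x0,y0],k[:,0].max(0)+[x0,y0])
p=np.append(R@[.035,.138]+t,.15);print("ball expected",p,[proj(D[n],p) for n in D])
print("ball scene@.15",plane(D["scene"],c["scene"],.15))
for q in [(341,246.6),(357,248)]:
    w=plane(D["scene"],q,.046)[:2]; print("blank near",w,(R.T@(w-t))*1e3)
E
```

```text
scene -8.171400726975778 [0.62036962 0.07946253] res mm [[2.5, 1.1], [1.2, -1.2], [-2.2, -2.2], [-1.5, 2.4]]
side -9.232163685658728 [0.61631379 0.07730916] res mm [[1.1, 0.3], [1.9, -2.6], [-2.9, 2.3]]
all -8.60936072080806 [0.61852525 0.07874646]
scene [413.94303799 262.53797436] 11.033490180969238 [405 254] [424 269]
side [303.5        198.08333397] 6.103946208953857 [299 192] [308 204]
ball expected [0.67378904 0.20995207 0.15      ] [array([[418.21767191, 260.32089415]]), array([[295.80023302, 176.70249208]])]
ball scene@.15 [0.67894511 0.20080654 0.15      ]
blank near [0.53890323 0.07303741] [-77.87020625 -17.56388252]
blank near [0.54473926 0.10858193] [-77.42084673  18.45374681]
```

View pics/c_side.png

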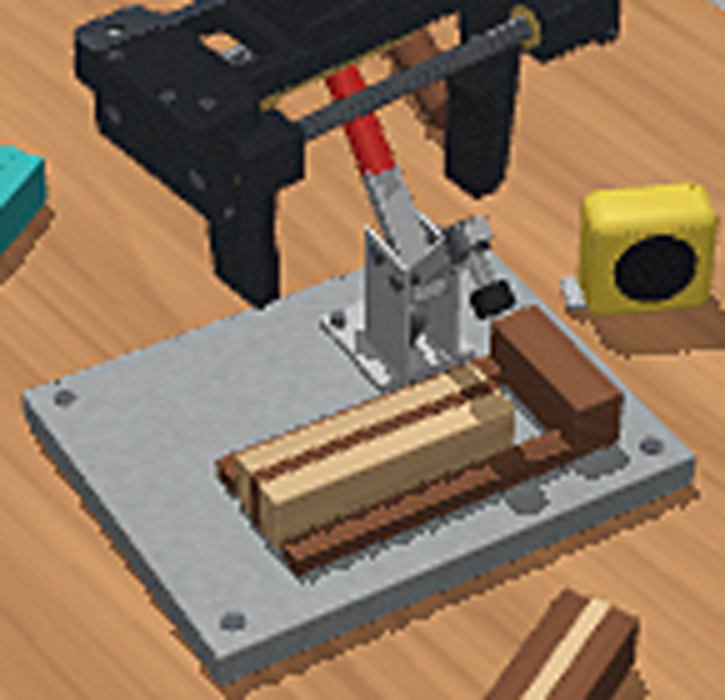

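The side crop confirms the layout. There's a clear gap between the blank and the stop, the bumper is raised, and the fingers show only because they are nearer the camera. The jig is at (0.6185, 0.0787) with yaw about -8.6°. The blank is about 17.6 mm short of the stop, and the ball prediction matches the scene image.

I'll turn the tool so the gripper's long side lies across the channel, then move behind the blank with the fingers shut.

```bash
python3 -m pendant '[0.01,0,0.01,-0.14, 0.02,-0.002,0.03,-0.28, 0.03,-0.003,0.045,-0.42, 0.04,-0.004,0.06,-0.56, 0.05,-0.005,0.075,-0.7, 0.06,-0.006,0.09,-0.84, 0.07,-0.007,0.105,-0.98, 0.08,-0.008,0.12,-1.12, 0.088,-0.009,0.135,-1.26, 0.094,-0.01,0.142,-1.36, 0.094,-0.01,0.146,-1.42, 0.094,-0.01,0.146,-1.42, 0.094,-0.01,0.146,-1.42, 0.094,-0.01,0.146,-1.42]' 0 10
python3 - <<'E'
from h import *
s=monitor.sense();print(s["clock"],s["tool_pos"],s["tool_rot"],s["width"],s["force"],s["q"])
d=imaging.snapshot("wrist");print(d["T_tool_cam"],d["fx"],d["cx"],d["cy"]);cv2.imwrite("pics/w1.png",d["pixels"])
E
```

```text
clock: 1.7
tool_pos: [0.5152, 0.0939, 0.1011]
tool_rot: [180.0, 0.0, 171.3]
force: [-0.2, -0.6, -0.1]
width: 0.0003
finger_force: 0.0
1.7 [0.51519524 0.09387047 0.10105146] [1.79997361e+02 3.36743246e-02 1.71279005e+02] 0.0002601279776777495 [-0.20038847 -0.57056867 -0.13386905] [-2.50472286e+00  2.70902374e+01  9.62632373e+01 -1.22443436e-03
  5.66127632e+01 -8.37830549e+01]
[[-6.72402066e-05 -9.53319488e-01 -3.01963489e-01  7.83935533e-02]
 [ 9.99999928e-01  4.88172017e-05 -3.76795857e-04  3.07179495e-05]
 [ 3.73947846e-04 -3.01963492e-01  9.53319416e-01 -1.38509097e-01]
 [ 0.00000000e+00  0.00000000e+00  0.00000000e+00  1.00000000e+00]] 371.64829954431775 317.20882184284187 244.5090961347903
```

View pics/w1.png

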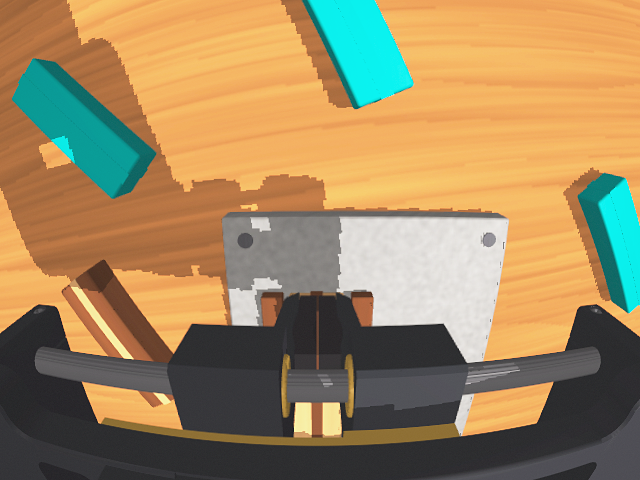

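The wrist view shows the near board corners at (225,213) and (507,216). The strip ends are at (262–283,292) and (352–373,293), symmetric about the fingers at x=317, so the tool is centred on the channel. I'll check the jig pose from this closer view.

```bash
cat >> h.py <<'E'
def wray(d,s,p,z):
    v=np.array([p[0]-d["cx"],p[1]-d["cy"]]); r=np.hypot(*v); a=r/d["fx"]
    k=np.append(v/r*np.sin(a),np.cos(a)); T=np.array(d["T_tool_cam"]); R=Ro.from_euler("xyz",s["tool_rot"],degrees=True).as_matrix()
    c=R@T[:3,3]+s["tool_pos"]; w=R@T[:3,:3]@k; return c+w*(z-c[2])/w[2]
E
python3 - <<'E'
from h import *
s=monitor.sense();d=imaging.snapshot("wrist")
J=np.array([[-130,-60],[-130,130],[-80,-32],[-80,-22],[-80,22],[-80,32]])/1e3
P=[(225,213.5),(507,217,),(262,292),(283,292),(352,292.5),(373,292.5)]; Z=[.018,.018]+[.028]*4
W=np.array([wray(d,s,p,z)[:2] for p,z in zip(P,Z)])
print(np.round(W,4).tolist())
th,t,R=rigid(J[:2],W[:2]);print("board edge",np.degrees(th),t,np.linalg.norm(W[1]-W[0]))
th,t,R=rigid(J,W); print("all",np.degrees(th),t,np.round((W-J@R.T-t)*1e3,1).tolist())
print("tcp in jig",R.T@(s["tool_pos"][:2]-t)*1e3)
d=imaging.snapshot("side");print("expected near-end corners px",[proj(d,np.append(R@[x/1e3,-.018]+t,.046)) for x in(-77.6,-60)])
cv2.imwrite("pics/s1.png",cv2.resize(d["pixels"][190:320,230:380],None,fx=5,fy=5,interpolation=cv2.INTER_CUBIC)[:600])
E
```

```text
[[0.4784, 0.0413], [0.5072, 0.2237], [0.5298, 0.0564], [0.5316, 0.0696], [0.5385, 0.1124], [0.5407, 0.1255]]
board edge -8.994778447416179 [0.61572195 0.07761515] 0.18461355991263778
all -9.087725293920428 [0.6146415  0.07802314] [[1.6, 2.0], [0.4, -3.2], [-0.8, -2.7], [-0.5, 0.6], [-0.6, -0.0], [-0.0, 3.3]]
tcp in jig [-1.00714374e+02 -5.55079713e-02]
expected near-end corners px [array([[284.65264068, 270.70657638]]), array([[292.06315438, 267.81099034]])]
```

The wrist view agrees to within a few mm: yaw about -8.9°, origin about (0.6165, 0.078), TCP at jig x of about -101. Next I'll lower the tips to z≈0.032, above the strips, and push to about 6 mm short of home.

```bash
python3 -m pendant '[0,0,0.02,0, 0,0,0.04,0, 0,0,0.055,0, 0,0,0.061,0, 0,0,0.061,0, -0.004,0,0.061,0, -0.008,0,0.061,0, -0.011,0,0.061,0, -0.013,0,0.061,0, -0.015,0,0.061,0, -0.017,0,0.061,0, -0.019,0,0.061,0, -0.021,0,0.061,0, -0.023,0,0.061,0, -0.024,0,0.061,0, -0.025,0,0.061,0, -0.025,0,0.061,0, -0.025,0,0.061,0]' 0
python3 - <<'E'
from h import *
s=monitor.sense();print(s["tool_pos"],s["force"])
d=imaging.snapshot("side")
cv2.imwrite("pics/s2.png",cv2.resize(d["pixels"][190:310,230:380],None,fx=5,fy=5,interpolation=cv2.INTER_CUBIC))
E
```

```text
clock: 3.65
tool_pos: [0.5398, 0.0902, 0.0397]
tool_rot: [-180.0, 0.0, 171.4]
force: [0.3, -1.0, 0.5]
width: 0.0003
finger_force: 0.0
[0.53976433 0.09021332 0.03970294] [ 0.34554368 -0.95519613  0.52702768]
```

View pics/s2.png

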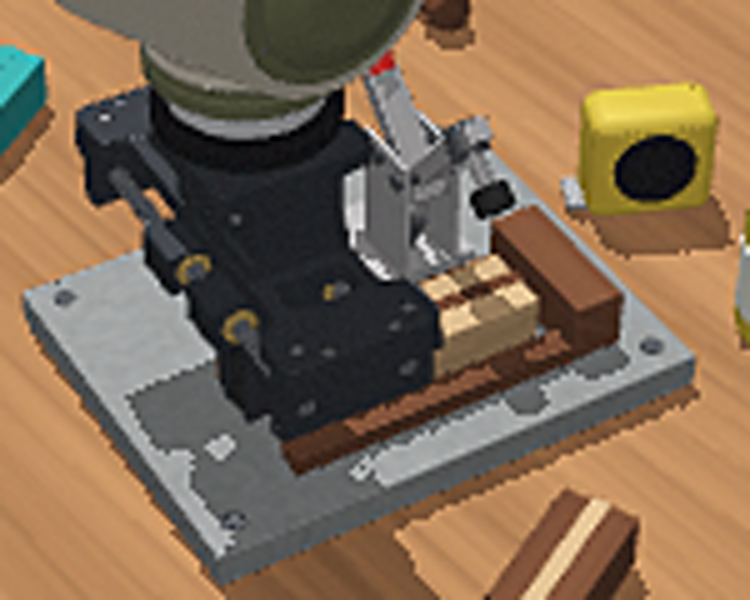

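The side view shows the blank has moved. Its far end is at about (538,300) in the crop, with a small gap left to the stop. I'll finish in small steps and watch the force.

```bash
python3 -m pendant '[-0.001,0,0,0, -0.002,0,0,0, -0.003,0,0,0, -0.004,0,0,0, -0.005,0,0,0, -0.005,0,0,0]' | grep -E 'pos|force'
python3 -m pendant '[-0.001,0,0,0, -0.001,0,0,0, -0.001,0,0,0]' | grep -E 'pos|force'
python3 -m pendant '[-0.001,0,0,0, -0.001,0,0,0, -0.001,0,0,0]' | grep -E 'pos|force'
```

```text
tool_pos: [0.5449, 0.0894, 0.0397]
force: [-0.3, -1.1, 0.5]
finger_force: 0.0
tool_pos: [0.5457, 0.0893, 0.0397]
force: [0.5, 0.5, 0.3]
finger_force: 0.0
tool_pos: [0.5467, 0.0892, 0.0397]
force: [0.4, -0.1, -0.4]
finger_force: 0.0
```

```bash
for i in 1; do python3 -m pendant '[-0.001,0,0,0, -0.001,0,0,0, -0.001,0,0,0]' | grep -E 'pos|^force'; done
python3 -m pendant '[-0.001,0,0,0, -0.001,0,0,0, -0.001,0,0,0]' | grep -E 'pos|^force'
python3 - <<'E'
from h import *
a=imaging.snapshot("scene");b=imaging.snapshot("side")
A=cv2.resize(a["pixels"][240:320,325:385],None,fx=6,fy=6,interpolation=cv2.INTER_CUBIC)
B=cv2.resize(b["pixels"][220:280,300:360],None,fx=6,fy=6,interpolation=cv2.INTER_CUBIC)
o=np.zeros((480,730,3),np.uint8);o[:,:360]=A;o[:360,370:]=B;cv2.imwrite("pics/m3.png",o)
E
```

```text
tool_pos: [0.5477, 0.089, 0.0397]
force: [-0.3, 0.2, -0.4]
tool_pos: [0.5479, 0.089, 0.0397]
force: [-4.8, 1.0, 3.2]
```

View pics/m3.png

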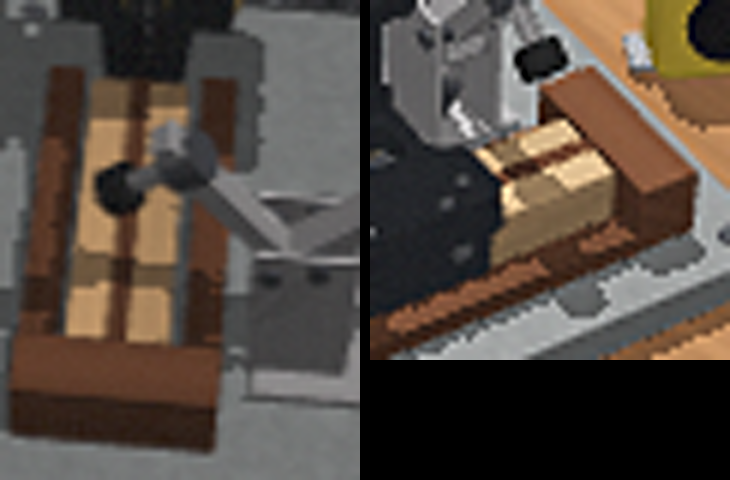

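The fingers stalled with 4.8 N at the TCP position expected for home. Both crops show the blank's far end against the stop: scene (120,340), side (612,200). I'll back off, lift, and carry the shut fingers to the outer side of the ball, turning them 90° on the way.

```bash
python3 -m pendant '[0.005,0,0,0, 0.015,0,0,0, 0.022,0,0,0, 0.022,0,-0.02,0, 0.022,0,-0.05,0, 0.022,0,-0.085,0, 0.022,0,-0.12,0, 0.022,0,-0.155,0, 0.022,0,-0.19,0, 0.018,0,-0.21,0.1, 0.01,0.01,-0.22,0.24, 0,0.025,-0.22,0.38, -0.015,0.04,-0.22,0.52, -0.03,0.06,-0.22,0.66, -0.045,0.08,-0.22,0.8, -0.06,0.1,-0.22,0.94, -0.075,0.12,-0.22,1.08, -0.09,0.14,-0.22,1.22, -0.1,0.16,-0.22,1.36, -0.104,0.18,-0.22,1.5]' 0
python3 -m pendant '[0,0,0,0.071, 0,0,0,0.071, 0,0,0.03,0.071, 0,0,0.06,0.071, 0,0,0.06,0.071]' 0
python3 - <<'E'
from h import *
s=monitor.sense();d=imaging.snapshot("wrist");print(s["tool_pos"],s["tool_rot"]);cv2.imwrite("pics/w4.png",d["pixels"])
th=np.radians(-8.8);R=np.array([[np.cos(th),-np.sin(th)],[np.sin(th),np.cos(th)]]);print("jig",R.T@(s["tool_pos"][:2]-[.6165,.078]))
E
```

```text
clock: 7.6
tool_pos: [0.6791, 0.2517, 0.2591]
tool_rot: [-180.0, 0.0, 85.1]
force: [0.0, -0.8, 0.4]
width: 0.0005
finger_force: 0.0
clock: 8.1
tool_pos: [0.677, 0.2505, 0.1954]
tool_rot: [-179.6, 0.2, 81.4]
force: [0.2, -0.3, -1.0]
width: 0.0006
finger_force: 0.0
[0.67699487 0.25046519 0.19544788] [-1.79579923e+02  1.53329492e-01  8.14306367e+01]
jig [0.03339802 0.17968985]
```

View pics/w4.png

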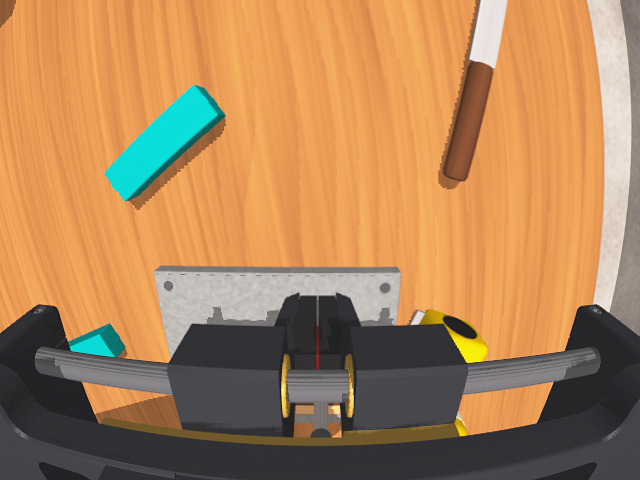

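The wrist view shows the red handle as a thin line at x≈318, visible between the fingers, so the hand is aligned with the handle. The board's +y edge lies below it at row 268. Now I'll lower to just under ball height and touch the ball.

```bash
python3 -m pendant '[0,0,0.02,0, 0,0,0.04,0, 0,0,0.055,0, 0,0,0.055,0, -0.006,0,0.055,0, -0.012,0,0.055,0, -0.016,0,0.055,0, -0.02,0,0.055,0, -0.024,0,0.055,0, -0.028,0,0.055,0, -0.032,0,0.053,0, -0.032,0,0.053,0]' 0
python3 - <<'E'
from h import *
b=imaging.snapshot("side");a=imaging.snapshot("scene")
A=cv2.resize(a["pixels"][200:340,300:450],None,fx=4,fy=4,interpolation=cv2.INTER_CUBIC);cv2.imwrite("pics/m5.png",A)
E
```

```text
clock: 9.35
tool_pos: [0.6747, 0.224, 0.1511]
tool_rot: [179.6, -0.6, 81.5]
force: [2.0, 19.9, 12.6]
width: 0.0005
finger_force: 10.3
```

View pics/m5.png

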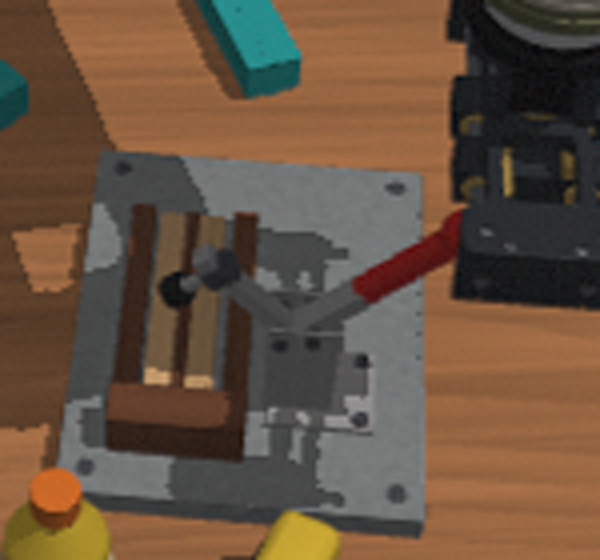

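The fingers are on the ball, at crop position (455,225), and the handle has started to move. The upward force is friction from the rising ball, so I'll follow its arc upward as I push.

```bash
python3 -m pendant '[0,0,-0.004,0, -0.002,0,-0.007,0, -0.005,0,-0.01,0, -0.008,0,-0.012,0, -0.011,0,-0.014,0, -0.014,0,-0.016,0, -0.018,0,-0.018,0, -0.022,0,-0.02,0, -0.026,0,-0.022,0, -0.03,0,-0.023,0, -0.03,0,-0.023,0]' 0
python3 - <<'E'
from h import *
s=monitor.sense();t=s["tool_pos"];th=np.radians(-8.8);R=np.array([[np.cos(th),-np.sin(th)],[np.sin(th),np.cos(th)]]);print("jig",R.T@(t[:2]-[.6165,.078]))
E
```

```text
clock: 10.55
tool_pos: [0.6696, 0.1907, 0.1715]
tool_rot: [179.8, -0.2, 81.4]
force: [0.1, 5.1, 3.6]
width: 0.0006
finger_force: 2.7
jig [0.03522496 0.11947479]
```

```bash
python3 -m pendant '[-0.004,0,-0.001,0, -0.008,0,-0.002,0, -0.012,0,-0.003,0, -0.016,0,-0.004,0, -0.02,0,-0.004,0, -0.024,0,-0.004,0, -0.028,0,-0.004,0, -0.031,0,-0.004,0, -0.034,0,-0.004,0, -0.037,0,-0.004,0, -0.04,0,-0.004,0, -0.043,0,-0.004,0, -0.043,0,-0.004,0]' 0
python3 - <<'E'
from h import *
s=monitor.sense();t=s["tool_pos"];th=np.radians(-8.8);R=np.array([[np.cos(th),-np.sin(th)],[np.sin(th),np.cos(th)]]);print("jig",R.T@(t[:2]-[.6165,.078]),s["force"])
E
```

```text
clock: 11.85
tool_pos: [0.6627, 0.147, 0.1737]
tool_rot: [-180.0, 0.0, 81.3]
force: [0.5, -0.0, -0.2]
width: 0.0004
finger_force: 0.0
jig [0.03506163 0.07523964] [ 0.46939843 -0.017341   -0.18985486]
```

The force has dropped to zero, so the handle has snapped ahead of the fingers. I'll retreat outward, lift and look.

```bash
python3 -m pendant '[0.01,0,0,0, 0.03,0,0,0, 0.055,0,0,0, 0.08,0,0,0, 0.1,0,-0.01,0, 0.11,0,-0.04,0, 0.11,0,-0.07,0, 0.11,-0.03,-0.09,0, 0.11,-0.07,-0.1,0, 0.11,-0.11,-0.1,0, 0.11,-0.15,-0.1,0, 0.11,-0.19,-0.1,0, 0.11,-0.22,-0.1,0, 0.11,-0.24,-0.1,0, 0.11,-0.24,-0.1,0]' 0
python3 - <<'E'
from h import *
a=imaging.snapshot("scene");b=imaging.snapshot("side")
t=np.array([.6165,.078]);th=np.radians(-8.8);R=np.array([[np.cos(th),-np.sin(th)],[np.sin(th),np.cos(th)]])
p=np.append(R@[.035,.046]+t,.178);q=np.append(R@[-.06,-.018]+t,.046)
for d in(a,b): print("ball",proj(d,p),"near corner",proj(d,q))
A=cv2.resize(a["pixels"][225:365,305:425],None,fx=4,fy=4,interpolation=cv2.INTER_CUBIC)
B=cv2.resize(b["pixels"][155:295,270:350],None,fx=4,fy=4,interpolation=cv2.INTER_CUBIC)
cv2.imwrite("pics/m6.png",np.hstack([A,B[:560]]))
E
```

```text
clock: 13.35
tool_pos: [0.4402, 0.2935, 0.2745]
tool_rot: [180.0, -0.0, 81.5]
force: [-0.1, -0.4, 0.6]
width: 0.0002
finger_force: 0.0
ball [[370.81025246 246.17313802]] near corner [[339.84805637 251.85427689]]
ball [[317.08299414 187.55894615]] near corner [[292.87706206 267.5043951 ]]
```

View pics/m6.png

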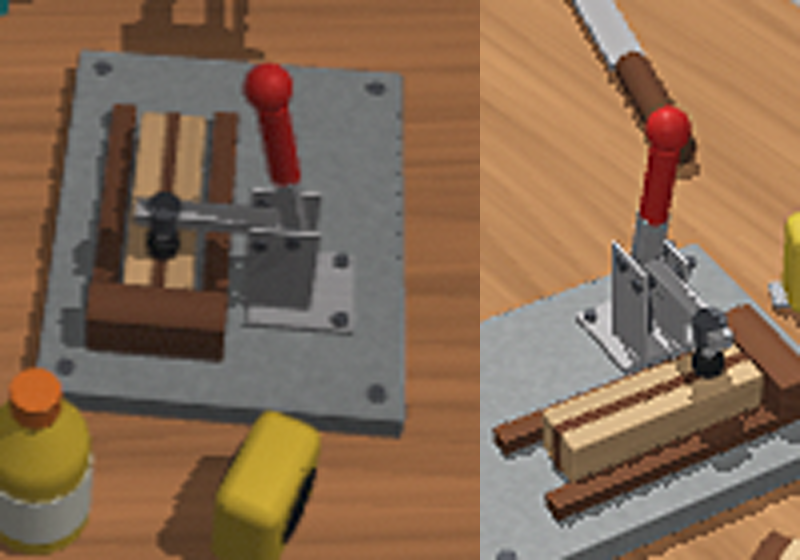

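The ball is at scene pixel (372,246), where it should be when locked (371,246). The bumper is down on the blank, whose far end hasn't moved from the stop. The spare, glue and tape were never touched and the hand is clear, so I'm handing in.

```bash
python3 -c "
from rig import manip
print(manip.sign_off())"
```

```text
the job is handed in; nothing more can be done
None
```

The blank is home against the end stop, the clamp is snapped into lock with the bumper holding it down, and the job was handed in with the hand clear at about 13.5 s.

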